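Fit and nip up a hose clamp on a bench outlet

TASK

Fit the larger thumbscrew clamp on the bench outlet: slide its band over the barbed stub, thumbscrew upright, until it is fully home against the outlet's shoulder. Then turn the thumbscrew clockwise until the band's play on the plastic sleeve is gone and about a tenth of a turn more, so that it is snug, and let go. Do not ram the shoulder or overtighten, and leave the other things where they are.

Things in the scene. Friction and masses are not known exactly. Their poses are not given: they have to be found in the camera images.
- clamp: The larger of two loose steel clamps (110 g), standing thumbscrew up. Band: upright ring, bore 26, outside 30, width 16 mm, axis = x; origin under the ring's middle, z up; bore centre 15.5 mm up. Worm housing 16 x 13 x 28 mm at its +y side (16 to 29 mm out), foot level with the ring's. Either way round fits, but with its x against the outlet's x tightening presses the band home, not off.
- bore (a point): Centre of the clamp's bore (15.5 mm above its underside); axes as clamp.
- key_grip (a point): Grip point of the clamp's thumbscrew, on its upright axis 22.5 mm to the ring's +y side, 56 mm above the underside. A steel wing 24 mm wide (this point's x), 9 mm thick (its y), 38 to 64 mm above the underside; the point turns with it. Tightens clockwise from above, 3.9 rad or more to go; runs stiffly at about 0.1 N m, so the clamp can be carried and pushed by it.
- clamp_shoe: Dark shoe at the bore's housing side, 12 x 4 mm face; slack, it lies outside the bore. The screw drives it 2.5 mm/rad to the clamp's -y and pinches the sleeve against the ring's far side after 3 to 8 mm. Slack, the held clamp shifts 2 mm or more sideways; at the bite it only gives about 1 mm. Then the pinch grows 30 to 40 N per rad: 20 N is snug, over 40 N too much. It holds when let go.
- outlet: Aluminium bench outlet, fixed. Its stub points level along the body's -x, axis 21.5 mm above the bench; origin on the bench under the stub's root. A base plate 5 mm thick, 90 mm wide runs under the stub (x = -64 to +86 mm): a clamp standing on it has its bore 1 mm below the stub's axis. Behind the shoulder a 32 mm high valve block with a hand knob (58 mm high, at x = +60 mm).
- shoulder: The steel plate at the stub's root against which the clamp's band and housing come home: 84 mm wide, 12 mm thick, top 33 mm above the bench; its face is the plane x = 0 of outlet (origin and axes as outlet).
- stub_tip (a point): Centre of the stub's free end, on its axis, 50 mm from the shoulder's face; axes as outlet. The stub is 17 mm thick at the tip, its barbs are 22 mm thick and rise gently away from the tip.
- stub_root (a point): Where the stub's axis meets the shoulder's face; axes as outlet. The 20 mm of stub next to it wear a grey slit plastic sleeve up to 24.5 mm thick. Its two side segments are recessed by up to 3 mm, differently on every outlet, so the turn at which the band bites must be felt. With the clamp home its bore centre lies 8 mm from here.
- small_clamp: A smaller clamp of the same kind (bore 16 mm, 44 mm high): too small for the stub; leave it alone.
- beaker: Glass beaker, 68 mm wide, 85 mm high; leave it alone.
- reagent: Amber bottle, 60 mm wide, 130 mm high; leave it alone.
- marker: White and blue marker pen lying down, 135 mm long; leave it alone.
- spot_tile: White ceramic spot tile, 110 x 80 x 12 mm; leave it alone.

How it is judged:
By the outcome, as a careful person would: the job done as asked, in the order asked, and still so for the second after the job is handed in, with the robot touching nothing.
It also fails if it takes over 72 s, if anything falls off the work surface, if the arm or the gripper's body presses on something with over 40 N, if the wrist force passes 120 N, or if a joint passes its speed limit or range.

ROBOT

A 6-joint arm with a two-finger parallel gripper is mounted at the origin on the work surface. World frame = base frame: x ahead of the robot, y to its left, z up, the work surface at z = 0. Lengths are in m, angles in rad, forces in N, time in s.
With the tool pointing down it reaches from about 0.375 to 0.9 m from the base axis. Payload 3.1 kg.
Tool frame: the origin (TCP) lies at the very end of the fingers, on their centre line; the grasp point (between the pads) lies 19 mm behind it (grip_depth is the distance from the TCP to the grasp point, in m); z points along the fingers, y is the line along which they close (so a half turn about z gives the same grasp; the last joint's range is limited). The gripper opens to 85 mm and grips with 20 to 120 N. Pads are 22 mm wide; open, the fingers measure 114 mm over their backs; the gripper's body (76 mm by 85 mm) begins 54 mm behind the grasp point. The pads swing forward as they close: fully open they stand 13 mm farther back than shut.
Start: joints at [-0.178, 0.527, 1.433, -0, 1.181, -0.178], TCP at [0.625, 0, 0.231] pointing down, gripper open.
Joint ranges: [-3.08, 3.08], [-0.75, 2.2], [0.22, 2.44], [-1.43, 4.57], [0, 2.65], [-2.85, 2.85]. Speed limits (rad/s): [2.79, 2.79, 3.14, 3.14, 3.14, 3.14].

INTERFACE

Orientations are given as a unit quaternion [x, y, z, w].
In Python, from station import * gives the robot as it stands.
- The arm moves only by the tool apply_moves, never from a script. Its argument "plan" is a list of rows, each a list of 7 numbers: the shift along the tool's x, y, z in m, then the turn, a rotation vector about the tool's x, y, z in rad, then the gripper command: -1 is fully open, 1 is shut, values between are in proportion. In form: [[dx, dy, dz, wx, wy, wz, jaw], ...]. A call has 1 to 8 rows; each row shifts and turns the commanded pose from where the row before left it, along the tool's axes as they then stand; what a row does not reach is not made up. A row lasts 1/8 s, in which the tool goes at most 62.5 mm and 10.7 degrees, less where a joint would pass 70% of its speed; a pose out of reach is approached as far as the arm can. A call is refused whole if a number of a shift passes 0.0625 or a number of a turn 0.188, either way. A call with a gripper value outside its range is refused whole. The fingers move at their own pace and stop on an object; "force" is the grip in N (left out, the last holds). Time passes only in rows, so rows that do not move let the fingers close. It gives the time, the measured TCP pose, the force, the opening and the grip force at its end, in the units of the state.
- sense(): the state, without advancing time (a new reading comes with each control period).
- snapshot(name): name is "scene" or "side" or "wrist"; returns the picture (420x560x3 uint8, red, green, blue); there is no depth.
- calibration(name): a dict with "camera_matrix" (3x3 intrinsics, pixels), "k1" (the pictures are not rectified: a ray, as slopes to the right and down, at radius r is drawn at 1 + k1 r^2 times it, then the intrinsics apply), "R" (3x3) and "t" (3): a world point X has camera coordinates R X + t; the wrist camera has in their place "mount" (4x4, takes a point from camera to tool coordinates, whose origin is the TCP and whose axes are the flange's). Camera axes: x right, y down, z forward; pixel columns grow to the right and rows downward; lengths in m; the calibration is good to about 2 mm. A picture is of the moment at which its call begins: read the wrist's pose just before it. calibration takes no time and is no camera call.
- sign_off(): hands the job in; it is judged then, once.
The state is a dict: "t": time; "q": joint angles; "qd": joint speeds; "tau": joint torques, N m; "tcp_pos": TCP position; "tool_rot": TCP orientation; "force": force on the tool from outside, world axes, zero at the start; "ft_torque": the same for the moment, N m; "finger_gap": opening from 0.0 (shut) to 1.0 (fully open); "gripper_force": force on a finger pad.
Only numpy, scipy, OpenCV 4.12 (cv2) and the standard library are available. Lean on these libraries where they do the work, as an engineer would, in place of code of your own. Each camera call takes 0.05 s, during which the arm holds its last target. There are 200 camera calls.

## Working session

There is one attempt and no reset: what is moved stays moved. The work goes in short steps, Python scripts to look and compute and a tool call to move; the robot and the scene stay as the last step left them, time stands still between calls to the robot, and variables do not carry over. Pictures are saved under pics/ and viewed, at most 10 in all, crops included, and the job is handed in when it is done.

Besides the shell and the picture viewer there is one more tool, called by a JSON object that holds its "name" and its "arguments", one argument or row to a line. apply_moves: Moves the arm, as the interface text tells. Its arguments: {"type":"object","properties":{"plan":{"type":"array"},"force":{"type":"number"}},"required":["plan"]}

```bash
ls; mkdir -p pics; cat > h.py <<'E'
from station import *
import numpy as np, cv2
from scipy.spatial.transform import Rotation as Ro
E
python3 - <<'E'
from h import *
s=sense()
print({k:np.round(v,4) for k,v in s.items()})
for n in ["scene","side","wrist"]:
    im=snapshot(n); cv2.imwrite(f"pics/{n}0.png",im[:,:,::-1])
    c=calibration(n); print(n,{k:np.round(v,4).tolist() for k,v in c.items()})
E
```

```text
pics
{'t': np.float64(0.0), 'q': array([-0.1785,  0.5284,  1.4339,  0.    ,  1.1814, -0.1785]), 'qd': array([-0.0017,  0.0006, -0.0017,  0.0019, -0.0007,  0.0006]), 'tau': array([ 3.00000e-04, -4.42344e+01, -1.78025e+01, -2.00000e-04,
        8.40000e-03,  0.00000e+00]), 'tcp_pos': array([6.243e-01, 2.000e-04, 2.303e-01]), 'tool_rot': array([ 7.071e-01,  7.071e-01, -6.000e-04, -9.000e-04]), 'force': array([-0.4393, -0.624 ,  0.1076]), 'ft_torque': array([ 0.006 ,  0.0105, -0.0285]), 'gripper_force': np.float64(0.0), 'finger_gap': np.float64(0.9958)}
scene {'camera_matrix': [[384.4794, 0.0, 277.4083], [0.0, 384.4794, 206.5492], [0.0, 0.0, 1.0]], 'k1': -0.1006, 'R': [[-0.3175, 0.9482, 0.0041], [0.7696, 0.2602, -0.5831], [-0.554, -0.182, -0.8124]], 't': [0.1499, -0.4144, 1.1902]}
side {'camera_matrix': [[413.7505, 0.0, 276.8481], [0.0, 413.7505, 213.4929], [0.0, 0.0, 1.0]], 'k1': 0.0272, 'R': [[-0.9762, -0.2166, -0.0124], [-0.1569, 0.7444, -0.649], [0.1498, -0.6316, -0.7607]], 't': [0.5445, 0.1063, 0.8955]}
wrist {'camera_matrix': [[329.0814, 0.0, 278.0267], [0.0, 329.0814, 210.2416], [0.0, 0.0, 1.0]], 'k1': -0.0726, 'mount': [[0.0007, -0.9644, -0.2646, 0.0662], [1.0, 0.001, -0.0008, -0.0001], [0.0011, -0.2646, 0.9644, -0.1436], [0.0, 0.0, 0.0, 1.0]]}
```

View pics/scene0.png

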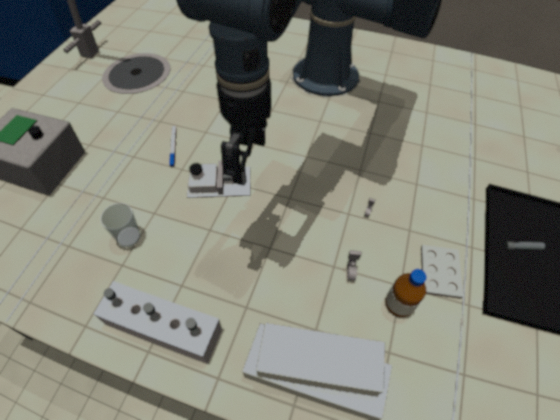

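View pics/side0.png

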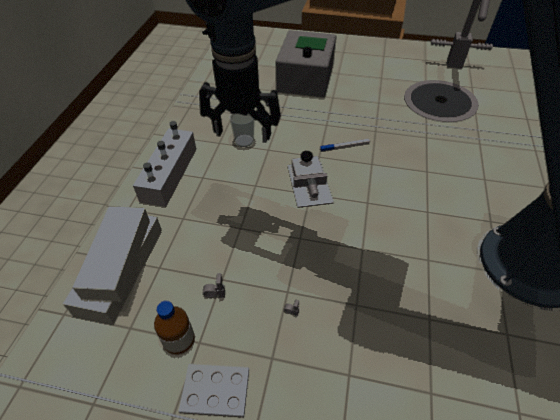

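View pics/wrist0.png

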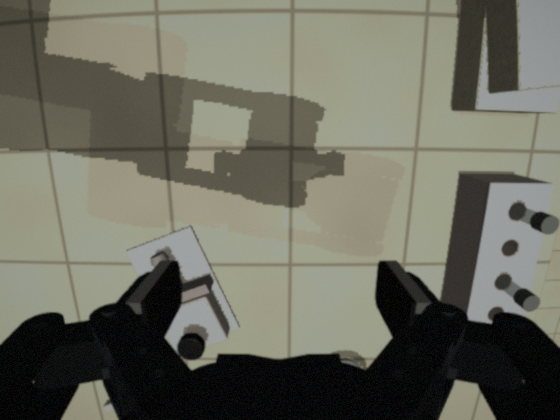

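The scene view shows the large clamp at about (354,265), the small one at (370,207), and the outlet plate at (190–250, 165–195), partly behind the gripper. In the side view the large clamp is at (215,288), the small one at (291,307), and the outlet at (310,180) with its stub pointing down the image (+y).

```bash
cat >> h.py <<'E'
def cam(n,s=None):
    c=calibration(n); K=c["camera_matrix"]
    if "mount" in c:
        M=np.array(c["mount"]); s=s or sense(); Rt=Ro.from_quat(s["tool_rot"]).as_matrix()
        R=(Rt@M[:3,:3]).T; o=Rt@M[:3,3]+s["tcp_pos"]
    else:
        R=np.array(c["R"]); o=-R.T@np.array(c["t"])
    return np.array(K),c["k1"],R,o
def ray(C,px):
    K,k1,R,o=C
    d=np.array([(px[0]-K[0,2])/K[0,0],(px[1]-K[1,2])/K[1,1]]); u=d.copy()
    for _ in range(20): u=d/(1+k1*(u@u))
    v=R.T@np.array([u[0],u[1],1]); return o,v/np.linalg.norm(v)
def onz(C,px,z):
    o,v=ray(C,px); return o+v*(z-o[2])/v[2]
def proj(C,X):
    K,k1,R,o=C; p=R@(np.array(X)-o); u=p[:2]/p[2]; u=u*(1+k1*(u@u)); return K[:2,:2]@u+K[:2,2]
def tri(a,b):
    (o1,v1),(o2,v2)=a,b
    A=np.stack([v1,-v2],1); l=np.linalg.lstsq(A,o2-o1,rcond=None)[0]
    p,q=o1+v1*l[0],o2+v2*l[1]; return (p+q)/2,np.linalg.norm(p-q)
def crop(im,x,y,w,h,f): return cv2.resize(im[y:y+h,x:x+w],None,fx=f,fy=f,interpolation=cv2.INTER_CUBIC)
E
python3 - <<'E'
from h import *
si=cv2.imread("pics/side0.png"); sc=cv2.imread("pics/scene0.png")
a=np.vstack([crop(si,190,265,60,40,6),crop(si,280,145,60,60,5)[:, :].copy() if 0 else cv2.resize(crop(si,275,145,70,65,5),(360,334))])
b=np.vstack([crop(sc,330,245,60,40,6),cv2.resize(crop(sc,180,150,80,55,4.5),(360,334))])
cv2.imwrite("pics/c1.png",np.hstack([a,b]))
A=cam("side");B=cam("scene")
print("clamp side",onz(A,(210,295),0),"scene",onz(B,(354,277),0))
print("small",onz(A,(291,311),0),onz(B,(370,213),0))
for p in [(290,163),(320,158),(331,204),(299,207)]: print("plate",onz(A,p,0.005))
print("knob",onz(A,(307,157),.058),onz(B,(196,169),.058))
E
```

```text
clamp side [0.65014503 0.21982726 0.        ] scene [0.65095138 0.22678049 0.        ]
small [0.47998662 0.22017919 0.        ] [4.80667198e-01 2.28329872e-01 1.11022302e-16]
plate [ 0.56618661 -0.19982477  0.005     ]
plate [ 0.49106959 -0.23551739  0.005     ]
plate [ 0.43994781 -0.07672906  0.005     ]
plate [ 0.51420442 -0.05118317  0.005     ]
knob [ 0.51807165 -0.1734198   0.058     ] [ 0.53036239 -0.17870751  0.058     ]
```

View pics/c1.png

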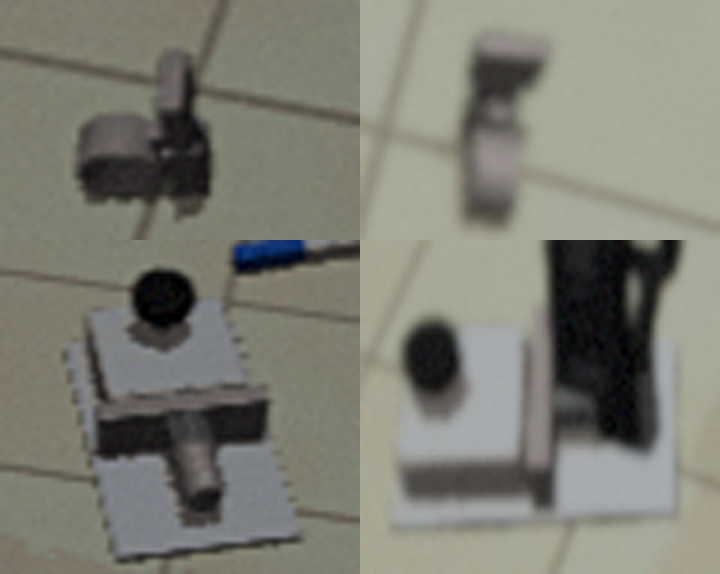

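The crops show the clamp's ring towards world +x and its housing towards −x, with the wing's wide side along world y. Its x already runs roughly against the outlet's x. The outlet's stub points about (−0.32, 0.95).

```bash
python3 - <<'E'
from h import *
A=cam("side");B=cam("scene")
print("wingtop",tri(ray(A,(219.7,274.4)),ray(B,(355,252.5))))
print("at64",onz(A,(219.7,274.4),.064),onz(B,(355,252.5),.064))
f=lambda x,y:(275+x*70/360,145+(y-240)*65/334)
for n,p,z in [("sh L front",(97,413),.033),("sh R front",(268,402),.033),("plate fl",(118,560),.005),("plate fr",(300,538),.005),("tip",(205,497),.0215)]:
    print(n,onz(A,f(*p),z))
E
```

```text
wingtop (array([0.62833412, 0.20982759, 0.06403053]), np.float64(0.009765116367626262))
at64 [0.62611495 0.20515355 0.064     ] [0.63181135 0.21361027 0.064     ]
sh L front [ 0.53999249 -0.11605591  0.033     ]
sh R front [ 0.4606596  -0.14026174  0.033     ]
plate fl [ 0.51653776 -0.04978549  0.005     ]
plate fr [ 0.43484299 -0.08115739  0.005     ]
tip [ 0.48148069 -0.08278473  0.0215    ]
```

{"name": "apply_moves", "arguments": {
  "plan": [
    [0.03, 0.0, 0.0, 0, 0, 0, -1],
    [0.05, 0.0, 0.0, 0, 0, 0, -1],
    [0.06, 0.0, 0.0, 0, 0, 0, -1],
    [0.05, 0.0, 0.02, 0, 0, 0, -1],
    [0.03, 0.0, 0.02, 0, 0, 0, -1],
    [0, 0, 0.01, 0, 0, 0, -1],
    [0, 0, 0, 0, 0, 0, -1]
  ]
}}

```text
t: 1.02
tcp_pos: [0.6242, 0.2194, 0.1801]
tool_rot: [0.707, 0.707, -0.001, -0.001]
force: [0.2, -0.9, 0.5]
finger_gap: 1.002
gripper_force: 0.0
```

```bash
python3 - <<'E'
from h import *
s=sense(); im=snapshot("wrist")[:,:,::-1]; np.save("w1.npy",np.r_[s["tcp_pos"],s["tool_rot"]])
cv2.imwrite("pics/w1.png",im); print(s["t"],s["tcp_pos"],s["tool_rot"],s["q"])
im=snapshot("scene")[:,:,::-1]; cv2.imwrite("pics/scene1.png",im)
im=snapshot("side")[:,:,::-1]; cv2.imwrite("pics/side1.png",im)
E
```

```text
1.025 [0.62423844 0.21938089 0.18009091] [ 7.07068940e-01  7.07143214e-01 -1.29094643e-03 -5.67560826e-04] [ 1.69656435e-01  6.33971432e-01  1.38035660e+00 -6.24377700e-04
  1.13002799e+00  1.69818557e-01]
```

View pics/w1.png

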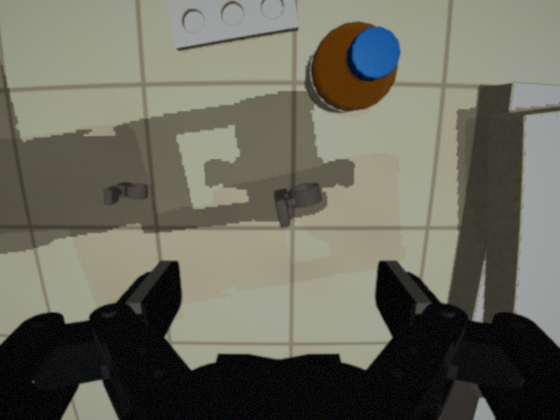

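The wrist view shows the clamp at about (298,203), with the wing at (283,207) and the ring to its right. Now a zoomed crop of it.

```bash
python3 - <<'E'
from h import *
im=cv2.imread("pics/w1.png"); c=crop(im,255,165,85,75,8).astype(float)/255
cv2.imwrite("pics/c2.png",(255*np.clip(c*1.6,0,1)**.6).astype(np.uint8))
E
```

```text
(no output)
```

View pics/c2.png

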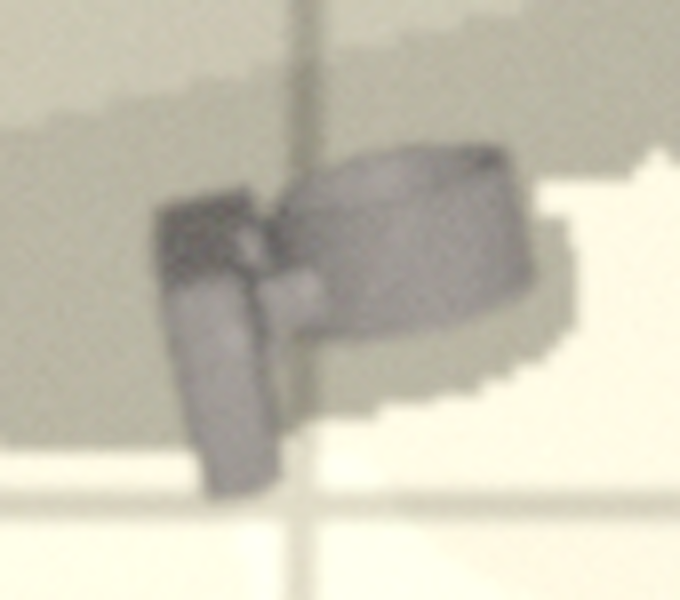

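```bash
python3 - <<'E'
from h import *
v=np.load("w1.npy"); C=cam("wrist",dict(tcp_pos=v[:3],tool_rot=v[3:]))
g=lambda x,y:(255+x/8-.44,165+y/8-.44)
P=[onz(C,g(*p),.064) for p in [(168,285),(245,275),(275,480),(210,495)]]
for p in P: print(p)
print("ctr",np.mean(P,0)); 
d=(P[0]+P[1]-P[2]-P[3])/2; print(np.linalg.norm(d),np.degrees(np.arctan2(d[1],d[0])))
a=onz(C,g(395,160),.0); b=onz(C,g(430,335),.031); print(b, onz(C,g(530,280),.0155),onz(C,g(505,160),.02))
# outlet / plate from other pic via wrist0
E
```

```text
[0.62160689 0.2227202  0.064     ]
[0.62941148 0.22377622 0.064     ]
[0.63266163 0.20197171 0.064     ]
[0.62593624 0.2003255  0.064     ]
ctr [0.62740406 0.21219841 0.064     ]
0.022422193801755867 99.73071768366681
[0.65134973 0.20885018 0.031     ] [0.66465619 0.21164769 0.0155    ] [0.66063707 0.22718878 0.02      ]
```

{"name": "apply_moves", "arguments": {
  "plan": [
    [-0.007, 0.003, 0.0, 0, 0, -0.169, 0.1],
    [0, 0, 0.03, 0, 0, 0, 0.1],
    [0, 0, 0.035, 0, 0, 0, 0.1],
    [0, 0, 0.03, 0, 0, 0, 0.1],
    [0, 0, 0.025, 0, 0, 0, 0.1],
    [0, 0, 0.013, 0, 0, 0, 0.1],
    [0, 0, 0.01, 0, 0, 0, 0.1],
    [0, 0, 0, 0, 0, 0, 0.1]
  ]
}}

```text
t: 2.17
tcp_pos: [0.6281, 0.2128, 0.0383]
tool_rot: [0.645, 0.764, -0.0, -0.0]
force: [-0.5, 0.3, 0.2]
finger_gap: 0.447
gripper_force: 0.0
```

```bash
python3 - <<'E'
from h import *
s=sense(); im=snapshot("wrist")[:,:,::-1]
cv2.imwrite("pics/w2.png",im); print(s["t"],s["tcp_pos"],s["force"],Ro.from_quat(s["tool_rot"]).as_matrix().round(3))
E
```

```text
2.175 [0.62812054 0.21276626 0.03834702] [-0.49936152  0.2972701   0.18824244] [[-0.168  0.986 -0.   ]
 [ 0.986  0.168 -0.   ]
 [ 0.    -0.    -1.   ]]
```

View pics/w2.png

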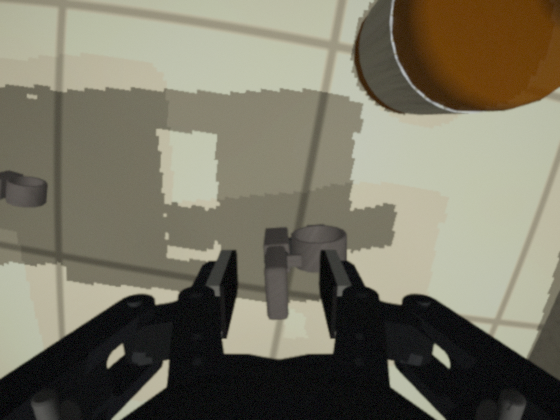

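The wing is centred between the pads at column 276, against a pad middle of about 279, and lies parallel to them; its top spans rows 255–318. Closing now.

```bash
python3 - <<'E'
from h import *
C=cam("wrist"); s=sense(); R=Ro.from_quat(s["tool_rot"]).as_matrix()
for dx in (-.012,0,.012): print(proj(C,s["tcp_pos"]+R@[dx,0,-.0257]))
for p in [(276,255),(277,318)]: print(R.T@(onz(C,p,.064)-s["tcp_pos"]))
E
```

```text
[278.68579682 317.86928156]
[278.72492244 291.95799847]
[278.76551137 264.51668144]
[ 0.01576291 -0.0010784  -0.02512554]
[-0.01244517 -0.00069646 -0.02512524]
```

{"name": "apply_moves", "arguments": {
  "plan": [
    [0.001, -0.001, 0.001, 0, 0, 0, 0.1],
    [0, 0, 0, 0, 0, 0, 1],
    [0, 0, 0, 0, 0, 0, 1],
    [0, 0, 0, 0, 0, 0, 1],
    [0, 0, 0, 0, 0, 0, 1]
  ],
  "force": 80
}}

```text
t: 2.85
tcp_pos: [0.6272, 0.214, 0.038]
tool_rot: [0.645, 0.764, 0.0, 0.0]
force: [-0.1, 0.4, 4.9]
finger_gap: 0.089
gripper_force: 78.8
```

{"name": "apply_moves", "arguments": {
  "plan": [
    [0, 0, 0, 0, 0, 0, 1],
    [0, 0, -0.01, 0, 0, 0, 1],
    [0, 0, -0.02, 0, 0, 0, 1],
    [0, 0, -0.03, 0, 0, 0, 1],
    [0, 0, -0.03, 0, 0, 0, 1],
    [0, 0, 0, 0, 0, 0, 1]
  ]
}}

```text
t: 3.6
tcp_pos: [0.6292, 0.2143, 0.131]
tool_rot: [0.645, 0.764, 0.003, 0.002]
force: [-0.6, 0.7, -1.7]
finger_gap: 0.087
gripper_force: 78.2
```

{"name": "apply_moves", "arguments": {
  "plan": [
    [-0.03, -0.014, -0.03, 0, 0, 0, 1],
    [-0.05, -0.024, -0.03, 0, 0, 0, 1],
    [-0.055, -0.026, -0.01, 0, 0, 0, 1],
    [-0.055, -0.026, 0, 0, 0, 0, 1],
    [-0.055, -0.026, 0, 0, 0, 0, 1],
    [-0.05, -0.024, 0, 0, 0, 0, 1],
    [-0.04, -0.02, 0, 0, 0, 0, 1],
    [-0.025, -0.012, 0, 0, 0, 0, 1]
  ]
}}

```text
t: 4.6
tcp_pos: [0.5165, -0.1714, 0.196]
tool_rot: [0.646, 0.764, -0.0, -0.001]
force: [-0.8, 0.3, -0.8]
finger_gap: 0.086
gripper_force: 78.3
```

{"name": "apply_moves", "arguments": {
  "plan": [
    [0, 0, 0, 0, 0, -0.08, 1],
    [0, 0, 0, 0, 0, -0.077, 1],
    [0, 0, 0, 0, 0, 0, 1],
    [0, 0, 0, 0, 0, 0, 1]
  ]
}}

```text
t: 5.1
tcp_pos: [0.5176, -0.1692, 0.1965]
tool_rot: [0.583, 0.812, -0.0, -0.001]
force: [-0.7, -0.2, -1.1]
finger_gap: 0.088
gripper_force: 78.3
```

```bash
python3 - <<'E'
from h import *
s=sense(); im=snapshot("wrist")[:,:,::-1]; np.save("w3.npy",np.r_[s["tcp_pos"],s["tool_rot"]])
cv2.imwrite("pics/w3.png",im); print(s["t"],s["tcp_pos"],s["q"],Ro.from_quat(s["tool_rot"]).as_matrix().round(3))
E
```

```text
5.1 [ 0.51763556 -0.16921648  0.19651646] [-5.21192094e-01  4.65738777e-01  1.67104400e+00 -4.31623888e-05
  1.00592448e+00 -8.46286155e-01] [[-0.319  0.948 -0.001]
 [ 0.948  0.319  0.001]
 [ 0.001 -0.001 -1.   ]]
```

View pics/w3.png

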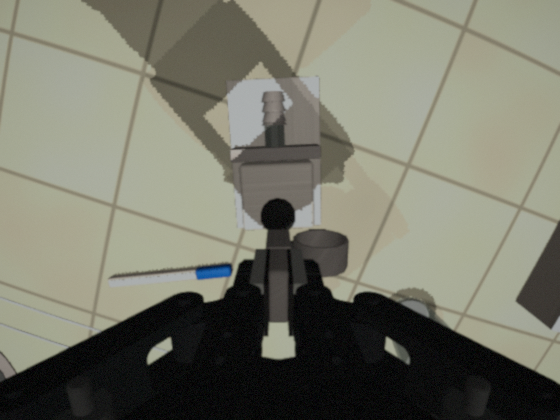

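The stub runs up the image at columns 264–284, rows 92–147. The shoulder lies at rows 147–160, the plate's edges at columns about 229 and 320, and the knob at (278,213). I'll extract its edges numerically.

```bash
python3 - <<'E'
from h import *
g=cv2.cvtColor(cv2.imread("pics/w3.png"),cv2.COLOR_BGR2GRAY); g=cv2.GaussianBlur(g,(3,3),0)
for c in (242,250,296,305,314): print("col",c,"rows142-166",g[142:167,c])
for r in (84,): pass
for r in range(90,150,6): print("row",r,"cols258-292",g[r,258:293])
for r in (84,95,110,125,140,180,200,220): print("row",r,"L",g[r,222:244],"R",g[r,312:330])
for c in (240,255,290,305,315): print("col",c,"rows70-90",g[70:90,c])
for c in (274,): print("tip",g[84:104,c])
E
```

```text
col 242 rows142-166 [174 172 162 139 106  79  79  98 109 104  94  86  82  80  79  80  79  79
  79  83  85  81  78  83  93]
col 250 rows142-166 [157 145 130 110  84  63  59  68  77  81  81  80  80  80  80  80  79  79
  78  72  64  64  72  86  98]
col 296 rows142-166 [116 106  84  63  58  70  80  83  83  82  82  83  83  83  83  82  80  73
  65  64  73  87  99 108 113]
col 305 rows142-166 [115 101  76  59  64  77  83  83  83  83  83  84  84  84  83  81  75  67
  64  67  78  92 104 111 114]
col 314 rows142-166 [109  91  66  59  70  81  84  84  83  83  84  84  85  85  84  85  93 105
 113 114 113 113 111 110 110]
row 90 cols258-292 [173 173 173 173 172 170 167 163 161 160 161 161 161 161 161 160 159 159
 160 159 158 156 153 150 146 137 126 119 117 117 117 117 116 116 116]
row 96 cols258-292 [173 173 169 157 132 106  96 102 109 115 120 123 126 128 130 130 128 126
 124 121 118 112 105  98  99 117 144 162 164 155 140 126 118 116 117]
row 102 cols258-292 [172 171 164 151 134 115  97  92  98 106 113 118 120 120 122 125 127 126
 125 123 118 111 104 103 117 139 158 168 172 173 173 173 170 161 144
[... 2448 characters left out ...]
73 173 174 174
 173 169 161 159] R [161 155 158 168 173 174 174 171 165 160 160 162 162 161 161 161 161 161]
col 240 rows70-90 [ 96  96  95  96  96  96  96  96  97 101 111 130 151 166 171 172 172 173
 173 173]
col 255 rows70-90 [160 161 161 161 161 161 160 156 153 158 167 171 172 173 172 172 173 173
 172 172]
col 290 rows70-90 [ 97  96  94  92  91  91  96 106 115 118 117 117 117 116 116 116 116 116
 116 116]
col 305 rows70-90 [170 170 170 170 169 167 164 165 169 171 171 171 170 165 156 147 143 140
 138 137]
col 315 rows70-90 [170 170 170 170 167 163 163 168 172 172 172 172 172 173 173 172 172 172
 173 173]
tip [172 173 173 173 173 170 159 142 130 128 128 128 128 128 129 129 127 126
 127 129]
```

```bash
python3 - <<'E'
from h import *
v=np.load("w3.npy"); C=cam("wrist",dict(tcp_pos=v[:3],tool_rot=v[3:])); R=Ro.from_quat(v[3:]).as_matrix()
def fit(px,z,n):
    P=np.array([onz(C,p,z) for p in px]); c=P.mean(0); d=np.linalg.svd(P-c)[2][0]
    print(n,P[[0,-1]].round(4).tolist(),"dir",np.degrees(np.arctan2(d[1],d[0]))%180,"res",np.abs((P-c)@[-d[1],d[0],0]).max()); return c,d
fc,fd=fit([(242,145.9),(250,145),(296,143.9),(305,143.5),(314,143.1)],.033,"shoulder")
sc,sd=fit([(272.65,96),(273.25,108),(273.85,120)],.0215,"stub"); fit([(272.65,96),(273.25,108),(273.85,120),(274.5,138)],.0215,"stub2")
fit([(228.2,125),(229.2,140),(234.5,200)],.005,"plateL"); fit([(319,84),(319.2,95),(320.4,125),(320.6,140),(321,200),(321.4,220)],.005,"plateR")
fit([(315,75.5),(290,76.5),(255,78),(240,81)],.005,"front")
print("tip",onz(C,(272.5,91),.0215),"knob",onz(C,(278,213),.058))
print("plate mid", (onz(C,(228.7,132),.005)+onz(C,(320.5,132),.005))/2, (onz(C,(234.5,200),.005)+onz(C,(321,200),.005))/2)
E
```

```text
shoulder [[0.4715, -0.1386, 0.033], [0.5335, -0.1149, 0.033]] dir 20.596550204309338 res 0.000310550191145855
stub [[0.4839, -0.0871, 0.0215], [0.4918, -0.1072, 0.0215]] dir 111.44201394514917 res 2.1797573402501633e-08
stub2 [[0.4839, -0.0871, 0.0215], [0.4977, -0.1228, 0.0215]] dir 111.09299183363639 res 8.356965504726762e-05
plateL [[0.4501, -0.1262, 0.005], [0.4782, -0.1975, 0.005]] dir 111.58082393105205 res 0.0001386010402757467
plateR [[0.5221, -0.061, 0.005], [0.5723, -0.1889, 0.005]] dir 111.36658631891108 res 0.00038331465131883073
front [[0.5157, -0.0549, 0.005], [0.4489, -0.0828, 0.005]] dir 22.261101332538118 res 0.0009518699012662842
tip [ 0.48233972 -0.08288626  0.0215    ] knob [ 0.52129484 -0.18214332  0.058     ]
plate mid [ 0.49591477 -0.1179788   0.005     ] [ 0.5211968 -0.1830177  0.005    ]
```

```bash
python3 - <<'E'
from h import *
v=np.load("w3.npy"); C=cam("wrist",dict(tcp_pos=v[:3],tool_rot=v[3:])); R=Ro.from_quat(v[3:]).as_matrix()
for n,p in [("wingtop+",[.012,0,-.026]),("wingtop-",[-.012,0,-.026]),("ringtop front",[.008,.0225,.007]),("ringtop rear",[-.008,.0225,.007]),("ring side outer front",[.008,.0375,.0225]),("ring outer rear",[-.008,.0375,.0225]),("ring inner side front",[.008,.0075,.0225])]:
    print(n,proj(C,v[:3]+R@p).round(1))
g=cv2.cvtColor(cv2.imread("pics/w3.png"),cv2.COLOR_BGR2GRAY)
for r in (240,250,260): print(r,g[r,284:356])
print(g[222:285,321])
E
```

```text
wingtop+ [279. 265.]
wingtop- [278.9 318.4]
ringtop front [324.9 243.9]
ringtop rear [323.5 273.6]
ring side outer front [348.8 233.4]
ring outer rear [347.1 260.9]
ring inner side front [292.9 233.4]
240 [ 40  43  43  45  42  61  91 109  95  66  45  42  45  51  55  60  68  67
  70  68  69  71  72  74  73  75  74  77  80  79  81  80  78  79  76  75
  74  72  72  72  70  68  65  69  69  69  67  64  63  62  59  59  58  57
  52  53  52  47  44  44  42  44  49  67 111 146 158 158 159 159 160 159]
250 [ 40  42  35  19  13  18  33  45  48  46  44  48  47  46  45  47  48  52
  56  60  63  61  64  63  67  65  66  68  67  69  69  72  72  73  73  74
  74  75  72  77  78  79  76  79  77  76  72  73  76  76  76  74  72  73
  72  71  71  70  70  69  68  68  64  84 125 152 159 161 159 161 161 163]
260 [ 44  41  42  36  16   3  13  36  47  46  45  47  48  45  47  47  49  47
  46  35  23  18  22  16  18  20  18  20  22  36  52  66  71  76  77  78
  77  79  76  73  72  73  73  74  75  73  71  72  74  75  74  76  71  75
  74  71  70  68  66  66  66  63  67 101 145 158 160 160 161 161 160 162]
[161 163 162 161 161 157 137  88  69  76  77  77  77  76  76  74  74  75
  72  74  75  70  71  72  68  66  67  74  75  71  75  72  78  79  78  80
  80  75  79  76  73  76  72  75  73  73  70  74  70  69  63  62  52  46
  42  51  50  41  33  16  11  16   7]
```

{"name": "apply_moves", "arguments": {
  "plan": [
    [0.03, -0.009, 0, 0, 0, 0, 1],
    [0.043, -0.01, 0.02, 0, 0, 0, 1],
    [0.03, -0.01, 0.03, 0, 0, 0, 1],
    [0.01, 0, 0.03, 0, 0, -0.045, 1],
    [0, 0, 0.015, 0, 0, 0, 1],
    [0, 0, 0, 0, 0, 0, 1],
    [0, 0, 0, 0, 0, 0, 1]
  ]
}}

```text
t: 6.02
tcp_pos: [0.455, -0.072, 0.1025]
tool_rot: [0.565, 0.825, 0.0, 0.001]
force: [0.2, 0.5, -0.4]
finger_gap: 0.091
gripper_force: 78.3
```

{"name": "apply_moves", "arguments": {
  "plan": [
    [0.001, -0.001, 0.02, 0, 0, 0, 1],
    [0, 0, 0.02, 0, 0, 0, 1],
    [0, 0, 0.012, 0, 0, 0, 1],
    [0, 0, 0.006, 0, 0, 0, 1],
    [0, 0, 0, 0, 0, 0, 1],
    [0, 0, 0, 0, 0, 0, 1]
  ]
}}

```text
t: 6.78
tcp_pos: [0.4534, -0.0713, 0.0445]
tool_rot: [0.565, 0.825, 0.0, 0.001]
force: [-0.2, -0.2, -1.3]
finger_gap: 0.087
gripper_force: 78.3
```

```bash
cat >> h.py <<'E'
root=np.array([.500,-.1287,.0215]); ang=np.radians(111.2); ux=np.array([np.cos(ang),np.sin(ang),0]); uy=np.array([np.sin(ang),-np.cos(ang),0])
def st(off=np.array([0,.0225,.0225])):
    s=sense(); R=Ro.from_quat(s["tool_rot"]).as_matrix(); b=s["tcp_pos"]+R@off-root
    print("t %.2f bore: dist %.1f lat(tool y) %.1f up %.1f mm  yaw %.2f"%(s["t"],b@ux*1e3,b@uy*1e3,b[2]*1e3,np.degrees(np.arctan2(R[1,0],R[0,0]))),
     "F out %.1f lat %.1f up %.1f"%(s["force"]@ux,s["force"]@uy,s["force"][2]),"T",np.round(s["ft_torque"],3),"q6 %.2f gap %.3f"%(s["q"][5],s["finger_gap"])); return s
E
python3 - <<'E'
from h import *
st()
for n in("side","scene"):
  im=snapshot(n)[:,:,::-1]; cv2.imwrite(f"pics/{n}2.png",im)
a=crop(cv2.imread("pics/side2.png"),275,140,70,75,6);b=crop(cv2.imread("pics/scene2.png"),190,140,62,75,6)
cv2.imwrite("pics/c3.png",np.hstack([a,b])[:, :800])
E
```

```text
t 6.78 bore: dist 70.4 lat(tool y) -0.2 up 0.5 mm  yaw 111.25 F out -0.1 lat -0.2 up -1.3 T [-0.019 -0.011  0.007] q6 -0.77 gap 0.087
```

View pics/c3.png

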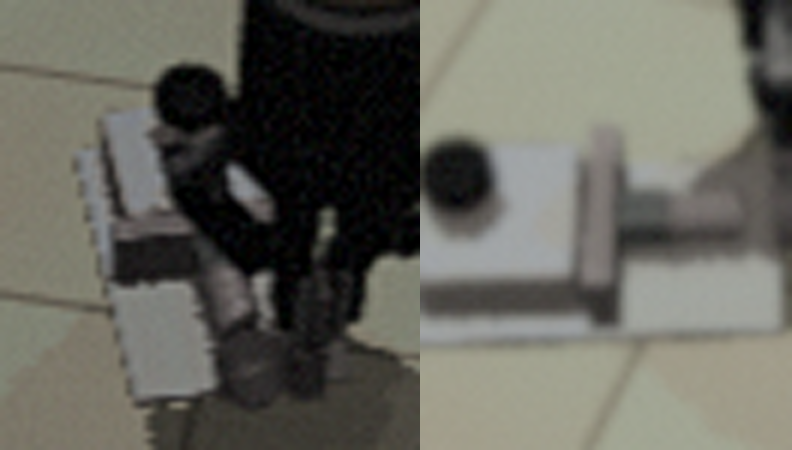

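The side view shows the ring standing in front of the stub tip and roughly coaxial with it. The gripper clears the knob. Advancing.

{"name": "apply_moves", "arguments": {
  "plan": [
    [-0.004, 0, 0, 0, 0, 0, 1],
    [-0.004, 0, 0, 0, 0, 0, 1],
    [-0.004, 0, 0, 0, 0, 0, 1],
    [-0.004, 0, 0, 0, 0, 0, 1],
    [-0.004, 0, 0, 0, 0, 0, 1],
    [0, 0, 0, 0, 0, 0, 1]
  ]
}}

```text
t: 7.62
tcp_pos: [0.4605, -0.0902, 0.044]
tool_rot: [0.565, 0.825, 0.0, 0.0]
force: [-1.0, 0.9, -1.0]
finger_gap: 0.091
gripper_force: 78.3
```

```bash
python3 -c "
from h import *
st()"
```

```text
t 7.62 bore: dist 50.2 lat(tool y) -0.4 up 0.0 mm  yaw 111.23 F out 1.2 lat -0.6 up -1.0 T [-0.028  0.014 -0.04 ] q6 -0.80 gap 0.091
```

{"name": "apply_moves", "arguments": {
  "plan": [
    [-0.004, 0, 0, 0, 0, 0, 1],
    [-0.004, 0, 0, 0, 0, 0, 1],
    [-0.004, 0, 0, 0, 0, 0, 1],
    [-0.004, 0, 0, 0, 0, 0, 1],
    [-0.003, 0, 0, 0, 0, 0, 1],
    [0, 0, 0, 0, 0, 0, 1]
  ]
}}

```text
t: 8.38
tcp_pos: [0.4673, -0.1078, 0.0441]
tool_rot: [0.565, 0.825, 0.0, 0.0]
force: [0.2, 0.3, -0.9]
finger_gap: 0.088
gripper_force: 78.3
```

```bash
python3 -c "
from h import *
st()"
```

```text
t 8.38 bore: dist 31.3 lat(tool y) -0.4 up 0.1 mm  yaw 111.24 F out 0.2 lat 0.3 up -0.9 T [ 0.027 -0.002 -0.004] q6 -0.83 gap 0.088
```

{"name": "apply_moves", "arguments": {
  "plan": [
    [-0.003, 0, 0, 0, 0, 0, 1],
    [-0.003, 0, 0, 0, 0, 0, 1],
    [-0.003, 0, 0, 0, 0, 0, 1],
    [-0.003, 0, 0, 0, 0, 0, 1],
    [0, 0, 0, 0, 0, 0, 1]
  ]
}}

```text
t: 9.0
tcp_pos: [0.4717, -0.119, 0.0441]
tool_rot: [0.565, 0.825, 0.0, 0.0]
force: [-1.2, 0.4, -1.0]
finger_gap: 0.089
gripper_force: 78.3
```

```bash
python3 -c "
from h import *
st()"
```

```text
t 9.00 bore: dist 19.3 lat(tool y) -0.4 up 0.1 mm  yaw 111.24 F out 0.8 lat -0.9 up -1.0 T [0.02  0.037 0.007] q6 -0.85 gap 0.089
```

Still free. I'll come up to the shoulder slowly.

{"name": "apply_moves", "arguments": {
  "plan": [
    [-0.003, 0, 0, 0, 0, 0, 1],
    [-0.002, 0, 0, 0, 0, 0, 1],
    [-0.002, 0, 0, 0, 0, 0, 1],
    [-0.0015, 0, 0, 0, 0, 0, 1],
    [0, 0, 0, 0, 0, 0, 1]
  ]
}}

```text
t: 9.62
tcp_pos: [0.4746, -0.1267, 0.044]
tool_rot: [0.565, 0.825, -0.0, 0.0]
force: [0.2, -0.1, -2.0]
finger_gap: 0.09
gripper_force: 78.3
```

{"name": "apply_moves", "arguments": {
  "plan": [
    [-0.001, 0, 0, 0, 0, 0, 1],
    [-0.001, 0, 0, 0, 0, 0, 1],
    [0, 0, 0, 0, 0, 0, 1]
  ]
}}

```text
t: 10.0
tcp_pos: [0.4753, -0.1285, 0.044]
tool_rot: [0.565, 0.825, 0.0, 0.0]
force: [0.2, -0.4, -0.8]
finger_gap: 0.087
gripper_force: 78.3
```

```bash
python3 -c "
from h import *
st()"
```

```text
t 10.00 bore: dist 9.1 lat(tool y) -0.4 up 0.0 mm  yaw 111.25 F out -0.4 lat 0.1 up -0.8 T [-0.057 -0.02  -0.026] q6 -0.86 gap 0.087
```

{"name": "apply_moves", "arguments": {
  "plan": [
    [-0.001, 0, 0, 0, 0, 0, 1],
    [0, 0, 0, 0, 0, 0, 1]
  ]
}}

```text
t: 10.25
tcp_pos: [0.4753, -0.1288, 0.044]
tool_rot: [0.565, 0.825, 0.0, -0.001]
force: [0.1, 2.6, -0.1]
finger_gap: 0.088
gripper_force: 78.4
```

{"name": "apply_moves", "arguments": {
  "plan": [
    [-0.001, 0, 0, 0, 0, 0, 1],
    [0, 0, 0, 0, 0, 0, 1]
  ]
}}

```text
t: 10.5
tcp_pos: [0.4751, -0.129, 0.0439]
tool_rot: [0.565, 0.825, 0.0, -0.001]
force: [-0.1, 4.9, 0.2]
finger_gap: 0.09
gripper_force: 78.4
```

```bash
python3 -c "
from h import *
st()"
```

```text
t 10.50 bore: dist 8.8 lat(tool y) -0.9 up -0.1 mm  yaw 111.22 F out 4.6 lat 1.7 up 0.2 T [ 1.046 -0.059  0.056] q6 -0.87 gap 0.090
```

{"name": "apply_moves", "arguments": {
  "plan": [
    [-0.0015, 0, 0, 0, 0, 0, 1],
    [0, 0, 0, 0, 0, 0, 1],
    [-0.0015, 0, 0, 0, 0, 0, 1],
    [0, 0, 0, 0, 0, 0, 1]
  ]
}}

```text
t: 11.0
tcp_pos: [0.4749, -0.1295, 0.0438]
tool_rot: [0.565, 0.825, 0.001, -0.004]
force: [1.2, 13.4, 2.2]
finger_gap: 0.086
gripper_force: 78.7
```

```bash
python3 -c "
from h import *
st()"
```

```text
t 11.00 bore: dist 8.5 lat(tool y) -1.2 up -0.3 mm  yaw 111.15 F out 12.1 lat 6.0 up 2.2 T [ 2.415 -0.266  0.   ] q6 -0.87 gap 0.086
```

{"name": "apply_moves", "arguments": {
  "plan": [
    [0.002, 0.003, 0, 0, 0, 0, 1],
    [0, 0, 0, 0, 0, 0, 1],
    [0, 0, 0, 0, 0, 0, 1]
  ]
}}

```text
t: 11.38
tcp_pos: [0.4771, -0.1284, 0.0437]
tool_rot: [0.565, 0.825, 0.0, -0.003]
force: [-2.5, 5.5, 0.9]
finger_gap: 0.087
gripper_force: 78.8
```

```bash
python3 -c "
from h import *
st()"
```

```text
t 11.38 bore: dist 8.7 lat(tool y) 1.2 up -0.4 mm  yaw 111.23 F out 6.0 lat -0.3 up 0.9 T [ 1.213  0.381 -0.048] q6 -0.86 gap 0.087
```

{"name": "apply_moves", "arguments": {
  "plan": [
    [0, -0.004, 0, 0, 0, 0, 1],
    [0, 0, 0, 0, 0, 0, 1],
    [0, 0, 0, 0, 0, 0, 1]
  ]
}}

```text
t: 11.75
tcp_pos: [0.4746, -0.1294, 0.0437]
tool_rot: [0.565, 0.825, 0.001, -0.002]
force: [1.2, 11.0, -1.5]
finger_gap: 0.086
gripper_force: 78.6
```

```bash
python3 -c "
from h import *
st()"
```

```text
t 11.75 bore: dist 8.6 lat(tool y) -1.4 up -0.3 mm  yaw 111.15 F out 9.8 lat 5.1 up -1.5 T [ 1.968 -0.315 -0.068] q6 -0.87 gap 0.086
```

{"name": "apply_moves", "arguments": {
  "plan": [
    [0, 0.002, 0, 0, 0, 0, 1],
    [0, 0, 0, 0, 0, 0.1, 1],
    [0, 0, 0, 0, 0, 0.15, 1],
    [0, 0, 0, 0, 0, 0.15, 1],
    [0, 0, 0, 0, 0, 0.1, 1],
    [0, 0, 0, 0, 0, 0, 1]
  ]
}}

```text
t: 12.5
tcp_pos: [0.4759, -0.1291, 0.0437]
tool_rot: [0.752, 0.659, -0.0, -0.002]
force: [-0.1, 7.4, 0.0]
finger_gap: 0.087
gripper_force: 78.8
```

```bash
python3 -c "
from h import *
st()"
```

```text
t 12.50 bore: dist -2.3 lat(tool y) -2.9 up -0.4 mm  yaw 82.52 F out 6.9 lat 2.6 up 0.0 T [ 1.426  0.089 -0.046] q6 -0.36 gap 0.087
```

{"name": "apply_moves", "arguments": {
  "plan": [
    [0, 0, 0, 0, 0, 0.15, 1],
    [0, 0, 0, 0, 0, 0.15, 1],
    [0, 0, 0, 0, 0, 0.15, 1],
    [0, 0, 0, 0, 0, 0.15, 1]
  ]
}}

```text
t: 13.0
tcp_pos: [0.4768, -0.1295, 0.0437]
tool_rot: [0.914, 0.406, -0.0, -0.001]
force: [0.6, 8.5, -2.4]
finger_gap: 0.083
gripper_force: 78.6
```

```bash
sed -i 's/b=s\["tcp_pos"\]+R@off-root/b=s["tcp_pos"]+.0225*uy-[0,0,.0225]-root/' h.py; python3 -c "
from h import *
st()"
```

```text
t 13.00 bore: dist 7.7 lat(tool y) 0.6 up -0.3 mm  yaw 47.92 F out 7.7 lat 3.6 up -2.4 T [ 1.374 -0.109  0.123] q6 0.24 gap 0.083
```

{"name": "apply_moves", "arguments": {
  "plan": [
    [0, 0, 0, 0, 0, 0.1, 1],
    [0, 0, 0, 0, 0, 0.1, 1]
  ]
}}

```text
t: 13.25
tcp_pos: [0.477, -0.1297, 0.0437]
tool_rot: [0.95, 0.314, -0.0, -0.001]
force: [1.1, 6.9, -1.8]
finger_gap: 0.091
gripper_force: 78.6
```

```bash
python3 -c "
from h import *
st()"
```

```text
t 13.25 bore: dist 7.4 lat(tool y) 0.7 up -0.3 mm  yaw 36.56 F out 6.0 lat 3.5 up -1.8 T [ 1.352 -0.185  0.121] q6 0.44 gap 0.091
```

{"name": "apply_moves", "arguments": {
  "plan": [
    [0, 0, 0, 0, 0, 0.1, 1],
    [0, 0, 0, 0, 0, 0.1, 1]
  ]
}}

```text
t: 13.5
tcp_pos: [0.4771, -0.1299, 0.0437]
tool_rot: [0.976, 0.217, -0.0, -0.001]
force: [0.6, 5.7, -2.9]
finger_gap: 0.087
gripper_force: 78.5
```

```bash
python3 -c "
from h import *
st()"
```

```text
t 13.50 bore: dist 7.1 lat(tool y) 0.7 up -0.3 mm  yaw 25.11 F out 5.1 lat 2.6 up -2.9 T [ 1.212 -0.145  0.132] q6 0.64 gap 0.087
```

{"name": "apply_moves", "arguments": {
  "plan": [
    [0.003, 0, 0, 0, 0, 0, 1],
    [0, 0, 0, 0, 0, 0, 1]
  ]
}}

```text
t: 13.75
tcp_pos: [0.4792, -0.1291, 0.0437]
tool_rot: [0.976, 0.22, -0.001, -0.001]
force: [-2.1, 3.6, -1.5]
finger_gap: 0.085
gripper_force: 78.6
```

```bash
python3 -c "
from h import *
st()"
```

```text
t 13.75 bore: dist 7.2 lat(tool y) 2.9 up -0.3 mm  yaw 25.36 F out 4.2 lat -0.7 up -1.5 T [ 0.717  0.359 -0.004] q6 0.64 gap 0.085
```

{"name": "apply_moves", "arguments": {
  "plan": [
    [-0.005, 0, 0, 0, 0, 0, 1],
    [0, 0, 0, 0, 0, 0, 1]
  ]
}}

```text
t: 14.0
tcp_pos: [0.4765, -0.1304, 0.0439]
tool_rot: [0.976, 0.218, 0.001, -0.001]
force: [3.8, 11.3, -3.2]
finger_gap: 0.091
gripper_force: 78.6
```

```bash
python3 -c "
from h import *
st()"
```

```text
t 14.00 bore: dist 6.9 lat(tool y) -0.0 up -0.1 mm  yaw 25.18 F out 9.2 lat 7.6 up -3.2 T [ 2.126 -0.701  0.009] q6 0.63 gap 0.091
```

{"name": "apply_moves", "arguments": {
  "plan": [
    [0.002, 0, 0, 0, 0, 0, 1],
    [0, 0, 0, 0, 0, 0.1, 1],
    [0, 0, 0, 0, 0, 0.1, 1],
    [0, 0, 0, 0, 0, 0.1, 1]
  ]
}}

```text
t: 14.5
tcp_pos: [0.4771, -0.1305, 0.044]
tool_rot: [0.998, 0.07, -0.0, -0.0]
force: [-1.2, 5.9, -1.8]
finger_gap: 0.09
gripper_force: 78.9
```

```bash
python3 -c "
from h import *
st()"
```

```text
t 14.50 bore: dist 6.7 lat(tool y) 0.5 up -0.0 mm  yaw 7.98 F out 6.0 lat 1.0 up -1.8 T [0.916 0.169 0.086] q6 0.94 gap 0.090
```

{"name": "apply_moves", "arguments": {
  "plan": [
    [0, 0, 0, 0, 0, 0.1, 1],
    [0, 0, 0, 0, 0, 0.1, 1]
  ]
}}

```text
t: 14.75
tcp_pos: [0.4771, -0.1307, 0.044]
tool_rot: [1.0, -0.03, -0.0, -0.0]
force: [-1.5, 3.8, -1.3]
finger_gap: 0.087
gripper_force: 78.9
```

```bash
python3 -c "
from h import *
st()"
```

```text
t 14.75 bore: dist 6.4 lat(tool y) 0.4 up -0.0 mm  yaw -3.46 F out 4.1 lat -0.0 up -1.3 T [0.75  0.271 0.037] q6 1.14 gap 0.087
```

{"name": "apply_moves", "arguments": {
  "plan": [
    [0, 0, 0, 0, 0, 0.1, 1],
    [0, 0, 0, 0, 0, 0.1, 1]
  ]
}}

```text
t: 15.0
tcp_pos: [0.4771, -0.131, 0.044]
tool_rot: [0.992, -0.13, -0.0, 0.0]
force: [-2.5, 3.6, -0.9]
finger_gap: 0.084
gripper_force: 79.0
```

```bash
python3 -c "
from h import *
st()"
```

```text
t 15.00 bore: dist 6.1 lat(tool y) 0.3 up -0.0 mm  yaw -14.91 F out 4.2 lat -1.0 up -0.9 T [0.58  0.393 0.064] q6 1.34 gap 0.084
```

{"name": "apply_moves", "arguments": {
  "plan": [
    [0.0024, -0.0018, 0, 0, 0, 0, 1],
    [0, 0, 0, 0, 0, 0, 1]
  ]
}}

```text
t: 15.25
tcp_pos: [0.4788, -0.1302, 0.044]
tool_rot: [0.992, -0.127, -0.001, 0.0]
force: [-6.0, -2.1, -0.2]
finger_gap: 0.087
gripper_force: 79.4
```

```bash
python3 -c "
from h import *
st()"
```

```text
t 15.25 bore: dist 6.2 lat(tool y) 2.2 up 0.0 mm  yaw -14.59 F out 0.2 lat -6.4 up -0.2 T [-0.226  1.165 -0.048] q6 1.34 gap 0.087
```

{"name": "apply_moves", "arguments": {
  "plan": [
    [-0.004, 0.003, 0, 0, 0, 0, 1],
    [0, 0, 0, 0, 0, 0, 1]
  ]
}}

```text
t: 15.5
tcp_pos: [0.4768, -0.1313, 0.0441]
tool_rot: [0.992, -0.129, 0.002, -0.0]
force: [2.2, 6.9, -2.8]
finger_gap: 0.092
gripper_force: 79.1
```

```bash
python3 -c "
from h import *
st()"
```

```text
t 15.50 bore: dist 6.0 lat(tool y) -0.1 up 0.1 mm  yaw -14.82 F out 5.6 lat 4.5 up -2.8 T [ 1.31  -0.372  0.003] q6 1.33 gap 0.092
```

{"name": "apply_moves", "arguments": {
  "plan": [
    [0.0016, -0.0012, 0, 0, 0, 0, 1],
    [0, 0, 0, 0, 0, 0.1, 1],
    [0, 0, 0, 0, 0, 0.1, 1],
    [0, 0, 0, 0, 0, 0.1, 1]
  ]
}}

```text
t: 16.0
tcp_pos: [0.4773, -0.131, 0.0441]
tool_rot: [0.961, -0.276, 0.0, 0.0]
force: [-2.5, 1.7, -1.5]
finger_gap: 0.091
gripper_force: 79.4
```

```bash
python3 -c "
from h import *
st()"
```

```text
t 16.00 bore: dist 6.0 lat(tool y) 0.5 up 0.1 mm  yaw -32.06 F out 2.5 lat -1.7 up -1.5 T [0.391 0.432 0.126] q6 1.64 gap 0.091
```

{"name": "apply_moves", "arguments": {
  "plan": [
    [0.0018, -0.0024, 0, 0, 0, 0, 1],
    [0, 0, 0, 0, 0, 0, 1]
  ]
}}

```text
t: 16.25
tcp_pos: [0.4781, -0.1307, 0.0441]
tool_rot: [0.962, -0.273, -0.002, 0.001]
force: [-8.3, -5.4, 2.8]
finger_gap: 0.088
gripper_force: 80.0
```

```bash
python3 -c "
from h import *
st()"
```

```text
t 16.25 bore: dist 6.1 lat(tool y) 1.3 up 0.1 mm  yaw -31.69 F out -2.0 lat -9.7 up 2.8 T [-0.814  1.575  0.   ] q6 1.64 gap 0.088
```

{"name": "apply_moves", "arguments": {
  "plan": [
    [-0.003, 0.004, 0, 0, 0, 0, 1],
    [0, 0, 0, 0, 0, 0, 1]
  ]
}}

```text
t: 16.5
tcp_pos: [0.4767, -0.1316, 0.0442]
tool_rot: [0.961, -0.275, 0.001, -0.0]
force: [0.6, 5.3, -2.0]
finger_gap: 0.086
gripper_force: 79.5
```

```bash
python3 -c "
from h import *
st()"
```

```text
t 16.50 bore: dist 5.7 lat(tool y) -0.3 up 0.2 mm  yaw -31.96 F out 4.7 lat 2.5 up -2.0 T [ 0.972 -0.15   0.018] q6 1.63 gap 0.086
```

{"name": "apply_moves", "arguments": {
  "plan": [
    [0.0012, -0.0016, 0, 0, 0, 0, 1],
    [0, 0, 0, 0, 0, 0.1, 1],
    [0, 0, 0, 0, 0, 0.1, 1]
  ]
}}

```text
t: 16.88
tcp_pos: [0.477, -0.1313, 0.0441]
tool_rot: [0.929, -0.37, -0.0, 0.001]
force: [-3.9, -0.6, -1.1]
finger_gap: 0.09
gripper_force: 79.9
```

```bash
python3 -c "
from h import *
st()"
```

```text
t 16.88 bore: dist 5.9 lat(tool y) 0.1 up 0.1 mm  yaw -43.47 F out 0.8 lat -3.9 up -1.1 T [-0.086  0.725  0.145] q6 1.84 gap 0.090
```

{"name": "apply_moves", "arguments": {
  "plan": [
    [0.0014, 0.0018, 0, 0, 0, 0, 1],
    [0, 0, 0, 0, 0, 0.1, 1],
    [0, 0, 0, 0, 0, 0.1, 1]
  ]
}}

```text
t: 17.25
tcp_pos: [0.4763, -0.1321, 0.044]
tool_rot: [0.887, -0.461, -0.001, -0.0]
force: [-2.7, 4.8, 1.7]
finger_gap: 0.086
gripper_force: 80.0
```

```bash
python3 -c "
from h import *
st()"
```

```text
t 17.25 bore: dist 5.4 lat(tool y) -0.8 up 0.0 mm  yaw -54.93 F out 5.4 lat -0.8 up 1.7 T [0.877 0.458 0.121] q6 2.03 gap 0.086
```

{"name": "apply_moves", "arguments": {
  "plan": [
    [0.0007, -0.0029, 0, 0, 0, 0, 1],
    [0, 0, 0, 0, 0, 0, 1]
  ]
}}

```text
t: 17.5
tcp_pos: [0.4768, -0.1318, 0.0441]
tool_rot: [0.888, -0.459, -0.003, 0.001]
force: [-8.1, -1.7, 3.6]
finger_gap: 0.088
gripper_force: 80.6
```

```bash
python3 -c "
from h import *
st()"
```

```text
t 17.50 bore: dist 5.5 lat(tool y) -0.2 up 0.1 mm  yaw -54.65 F out 1.4 lat -8.2 up 3.6 T [-0.363  1.639  0.056] q6 2.03 gap 0.088
```

{"name": "apply_moves", "arguments": {
  "plan": [
    [-0.0014, 0.0058, 0, 0, 0, 0, 1],
    [0, 0, 0, 0, 0, 0, 1]
  ]
}}

```text
t: 17.75
tcp_pos: [0.4758, -0.1325, 0.044]
tool_rot: [0.887, -0.461, 0.001, -0.002]
force: [4.8, 12.2, -2.4]
finger_gap: 0.092
gripper_force: 79.8
```

```bash
python3 -c "
from h import *
st()"
```

```text
t 17.75 bore: dist 5.2 lat(tool y) -1.5 up 0.0 mm  yaw -54.96 F out 9.7 lat 8.9 up -2.4 T [ 2.249 -0.756 -0.018] q6 2.02 gap 0.092
```

{"name": "apply_moves", "arguments": {
  "plan": [
    [0.0007, -0.0029, 0, 0, 0, 0, 1],
    [0, 0, 0, 0, 0, 0.1, 1],
    [0, 0, 0, 0, 0, 0.1, 1]
  ]
}}

```text
t: 18.12
tcp_pos: [0.476, -0.1323, 0.044]
tool_rot: [0.837, -0.547, -0.001, 0.0]
force: [-4.3, 3.7, 1.2]
finger_gap: 0.091
gripper_force: 80.5
```

```bash
python3 -c "
from h import *
st()"
```

```text
t 18.12 bore: dist 5.4 lat(tool y) -1.2 up 0.0 mm  yaw -66.35 F out 5.0 lat -2.6 up 1.2 T [0.685 0.705 0.17 ] q6 2.23 gap 0.091
```

{"name": "apply_moves", "arguments": {
  "plan": [
    [0, -0.003, 0, 0, 0, 0, 1],
    [0, 0, 0, 0, 0, 0, 1]
  ]
}}

```text
t: 18.38
tcp_pos: [0.4764, -0.1319, 0.0441]
tool_rot: [0.838, -0.545, -0.003, 0.002]
force: [-10.2, -4.2, 5.4]
finger_gap: 0.09
gripper_force: 81.3
```

```bash
python3 -c "
from h import *
st()"
```

```text
t 18.38 bore: dist 5.5 lat(tool y) -0.7 up 0.1 mm  yaw -66.07 F out -0.2 lat -11.0 up 5.4 T [-0.626  1.874  0.031] q6 2.23 gap 0.090
```

{"name": "apply_moves", "arguments": {
  "plan": [
    [0, 0.006, 0, 0, 0, 0, 1],
    [0, 0, 0, 0, 0, 0, 1]
  ]
}}

```text
t: 18.62
tcp_pos: [0.4754, -0.1327, 0.044]
tool_rot: [0.837, -0.548, 0.0, -0.002]
force: [3.6, 10.7, -3.1]
finger_gap: 0.083
gripper_force: 80.3
```

```bash
python3 -c "
from h import *
st()"
```

```text
t 18.62 bore: dist 5.1 lat(tool y) -1.9 up 0.0 mm  yaw -66.40 F out 8.6 lat 7.2 up -3.1 T [ 2.091 -0.569 -0.071] q6 2.22 gap 0.083
```

{"name": "apply_moves", "arguments": {
  "plan": [
    [0, -0.003, 0, 0, 0, 0, 1],
    [0, 0, 0, 0, 0, 0.11, 1],
    [0, 0, 0, 0, 0, 0.11, 1]
  ]
}}

```text
t: 19.0
tcp_pos: [0.4755, -0.1324, 0.044]
tool_rot: [0.772, -0.636, -0.002, 0.001]
force: [-5.0, 1.9, 2.1]
finger_gap: 0.087
gripper_force: 81.0
```

```bash
python3 -c "
from h import *
st()"
```

```text
t 19.00 bore: dist 5.4 lat(tool y) -1.7 up 0.0 mm  yaw -78.95 F out 3.5 lat -4.0 up 2.1 T [0.504 0.898 0.172] q6 2.45 gap 0.087
```

{"name": "apply_moves", "arguments": {
  "plan": [
    [0, 0, 0, 0, 0, 0.11, 1],
    [0, 0, 0, 0, 0, 0.1, 1]
  ]
}}

```text
t: 19.25
tcp_pos: [0.4751, -0.1324, 0.044]
tool_rot: [-0.701, 0.713, 0.002, -0.001]
force: [-5.8, 2.0, 2.2]
finger_gap: 0.087
gripper_force: 81.0
```

```bash
python3 -c "
from h import *
st()"
```

```text
t 19.25 bore: dist 5.6 lat(tool y) -2.1 up 0.0 mm  yaw -90.96 F out 4.0 lat -4.7 up 2.2 T [0.386 1.078 0.217] q6 2.66 gap 0.087
```

{"name": "apply_moves", "arguments": {
  "plan": [
    [-0.0006, 0.0024, 0, 0, 0, 0, 1],
    [0, 0, 0, 0, 0, 0, 1],
    [0, 0, 0, 0, 0, 0, 1]
  ]
}}

```text
t: 19.62
tcp_pos: [0.4749, -0.1325, 0.0441]
tool_rot: [-0.701, 0.713, -0.0, 0.0]
force: [-1.7, 3.5, -0.5]
finger_gap: 0.084
gripper_force: 80.3
```

```bash
python3 -c "
from h import *
st()"
```

```text
t 19.62 bore: dist 5.5 lat(tool y) -2.3 up 0.1 mm  yaw -90.93 F out 3.9 lat -0.3 up -0.5 T [0.553 0.343 0.06 ] q6 2.66 gap 0.084
```

{"name": "apply_moves", "arguments": {
  "plan": [
    [0, 0, 0, 0, 0, 0, 0.5],
    [0, 0, 0, 0, 0, 0, 0.2],
    [0, 0, 0, 0, 0, 0, 0.2],
    [0, 0, 0, 0, 0, 0, 0.2]
  ]
}}

```text
t: 20.12
tcp_pos: [0.4751, -0.1328, 0.0442]
tool_rot: [-0.701, 0.713, -0.001, 0.0]
force: [0.5, -0.1, 0.5]
finger_gap: 0.404
gripper_force: 0.0
```

{"name": "apply_moves", "arguments": {
  "plan": [
    [0, 0, -0.01, 0, 0, 0, 0.2],
    [0, 0, -0.02, 0, 0, 0, 0.2],
    [0, 0, -0.03, 0, 0, 0, 0.2],
    [0, 0, -0.04, 0, 0, 0, 0.2],
    [0, 0, -0.04, 0, 0, 0, 0.2],
    [0, 0, 0, 0, 0, 0, 0.2]
  ]
}}

```text
t: 20.88
tcp_pos: [0.4767, -0.1335, 0.1876]
tool_rot: [-0.701, 0.713, -0.004, 0.001]
force: [-0.0, 0.0, 0.1]
finger_gap: 0.4
gripper_force: 0.0
```

```bash
python3 - <<'E'
from h import *
s=st(); im=snapshot("wrist")[:,:,::-1]; np.save("w4.npy",np.r_[s["tcp_pos"],s["tool_rot"]])
cv2.imwrite("pics/w4.png",im)
E
```

```text
t 20.88 bore: dist 4.0 lat(tool y) -0.9 up 143.6 mm  yaw -90.98 F out 0.0 lat -0.0 up 0.1 T [-0.004 -0.035 -0.026] q6 2.66 gap 0.400
```

View pics/w4.png

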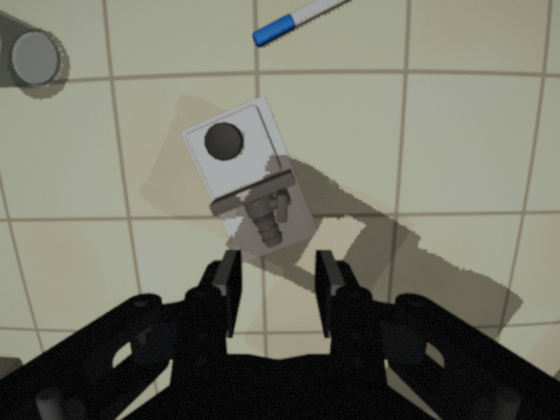

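The final view shows the clamp on the stub against the shoulder at about (265,208), with its wing upright and the gripper clear. Handing in.

```bash
python3 -c "
from station import *
print(sign_off())"
```

```text
the job is handed in; nothing more can be done
None
```

The larger clamp is on the outlet, pushed home against the shoulder and tightened about a tenth of a turn past where I felt the band bite; I let go and handed it in at about 21 s. The final snugness is inferred from wiggle and torque readings, not measured directly.

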